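# Gauge the two curved edges of the part on the lab jack

### The job

Check the white part on the lab jack with the gauge leaves from the rack: set the concave leaf that fits squarely over the rounded ridge, press it down gently with about 10 N (never more than 18 N) for half a second so that it beds without rocking, and let go so that it stays seated upright there. Then do the same with the convex leaf that fits, in the rounded valley. The jack's height is not known, so feel for the contact; leave the two misfit leaves in the rack, touch the part with the leaves only, and disturb nothing else.

Things in the scene. Friction and masses are not known exactly. Their poses are not given: they have to be found in the camera images.
- jack: Grey lab jack, fixed, with a white plastic part on top. Origin: centre of the underside of its 120 (x) by 160 (y) mm base, z up. The part's ridge and valley run level along the jack's x, 80 mm long. The jack's height is not measured and differs each time: feel for it. The part is on a rubber pad and yields about 1 mm per 6 N.
- ridge (a point): On the jack, at its x 0, y -36 mm, 125 mm above the bench; axes as the jack's. Middle of the ridge's line: a 90 degree upward edge rounded to radius 8 mm. Its real top is somewhere 0 to 40 mm above this point. The faces slope 45 degrees for 20 mm down.
- valley (a point): On the jack, at its x 0, y +36 mm, 113 mm above the bench; axes as the jack's. Middle of the valley's line: a 90 degree trough, bottom rounded to radius 20 mm, walls 16 mm high, 64 mm over the walls. Its real bottom is 0 to 40 mm above this point, always 12 mm lower than the ridge top.
- rack: White plastic gauge rack, fixed, 70 (x) by 290 (y) mm; origin: centre of its underside, z up. Places at y -99, -33, 33, 99 mm between posts 60 mm high. In each a leaf hangs by its ears on the post tops, its x along the rack's x, apex 30 mm above the bench. Lugs (18 mm apart in x, top at 70 mm) keep the ears in place: lift straight up 20 mm or more.
- concave_small: Concave steel gauge leaf, 15 mm thick (x), 110 g +-30%. Origin: apex (middle of its curved edge), z up. In mm: edge below: 90 deg notch opening down, its top rounded to radius 8, 45 deg flats to 16.5 below the apex at y +-20; body 44 wide to z 30, ears 58 wide z 30-42, grip tab 20 wide z 42-82, pinched across the thickness. Half turn is the same. Fits the ridge: seated, apex on the ridge top.
- convex_large: Convex steel gauge leaf, 15 mm thick (x), 110 g +-30%. Origin: apex (middle of its curved edge), z up. In mm: edge below: 90 deg point, its tip rounded to radius 20, 45 deg flats to 13.7 above the apex at y +-22; body 44 wide to z 30, ears 58 wide z 30-42, grip tab 34 wide z 42-82, pinched across the thickness. Half turn is the same. Fits the valley: seated, apex on its bottom.
- concave_large: Concave steel gauge leaf, 15 mm thick (x), 110 g +-30%. Origin: apex (middle of its curved edge), z up. In mm: edge below: 90 deg notch opening down, its top rounded to radius 20, 45 deg flats to 11.5 below the apex at y +-20; body 44 wide to z 30, ears 58 wide z 30-42, grip tab 34 wide z 42-82, pinched across the thickness. Half turn is the same. Misfit: rocks on the ridge.
- convex_small: Convex steel gauge leaf, 15 mm thick (x), 110 g +-30%. Origin: apex (middle of its curved edge), z up. In mm: edge below: 90 deg point, its tip rounded to radius 8, 45 deg flats to 18.7 above the apex at y +-22; body 44 wide to z 30, ears 58 wide z 30-42, grip tab 20 wide z 42-82, pinched across the thickness. Half turn is the same. Misfit: rocks in the valley.
- strip_jar: Bystander: white test-strip jar with a black lid, 36 mm across, 85 mm high, standing beyond the jack; origin at the centre of its underside.
- slide_box: Bystander: blue slide box 30 x 80 x 28 mm lying beyond the rack; origin at the centre of its underside.
- beaker: Bystander: glass beaker 68 mm across, 90 mm high; origin at the centre of its underside.
- bottle: Bystander: clear bottle 60 mm across, 190 mm high; origin at the centre of its underside.
- pot: Bystander: steel pot 160 mm across, 100 mm high, on a 30 mm high black hob; origin at the centre of its underside.
- reagent: Bystander: amber bottle 50 mm across, 100 mm high; origin at the centre of its underside.
- timer: Bystander: grey timer 60 x 60 x 30 mm; origin at the centre of its underside.
Things that resemble listed ones, but are neither listed nor needed, are in the scene too. Leave any orange or yellow look-alike of the convex_large alone.

How it is judged:
By the outcome, as a careful person would: the job done as asked, in the order asked, and still so for the second after the job is handed in, with the robot touching nothing.
It also fails if it takes over 70 s, if anything falls off the work surface, if the arm or the gripper's body presses on something with over 40 N, if the wrist force passes 120 N, or if a joint passes its speed limit or range.

### The arm

A 6-joint arm with a two-finger parallel gripper is mounted at the origin on the work surface. World frame = base frame: x ahead of the robot, y to its left, z up, the work surface at z = 0. Lengths are in m, angles in degrees, forces in N, time in s.
With the tool pointing down it reaches from about 0.4 to 0.825 m from the base axis. Payload 7 kg.
Tool frame: the origin (TCP) lies between the finger pads; the fingertips stand 19 mm ahead of it and the grasp point (between the pads) is the TCP (r.finger_overhang is the distance from the TCP to the fingertips, in m); z points along the fingers, y is the direction in which the jaws open and shut (so a half turn about z gives the same grasp; the last joint's range is limited). The gripper opens to 88 mm and grips with 3 to 60 N. Pads are 19 mm wide; open, the fingers measure 130 mm over their backs; the gripper's body (78 mm by 193 mm) begins 47 mm behind the grasp point.
Start: joints at [81.767, 20.546, 0.682, 0, -70.136, -16.507], TCP at [0.282, 0.613, 0.246] pointing down, gripper open.
Joint ranges: [-176.03, 176.03], [-82.01, 121.73], [-58.28, 71.71], [-173.87, 95.51], [-174.79, -0.11], [-173.66, 173.66]. Speed limits (degrees/s): [136.94, 136.94, 172.46, 180, 180, 180].

### API

Orientations are given as [roll, pitch, yaw] about the fixed x, y, z axes, in that order (R = Rz(yaw) Ry(pitch) Rx(roll)).
In Python, from plant import r, optics gives the robot as it stands. The module is installed in compiled form; this text tells all that it offers.
- The arm moves only by the tool step_arm, never from a script. Its argument "increments" is a list of rows, each an object of numbers: "tx", "ty", "tz": the shift along the world's x, y, z in mm; "ax", "ay", "az": the turn, a rotation vector about the world's x, y, z in degrees; "claw": the gripper command: -1 is shut, 1 is fully open, values between are in proportion. In form: [{"tx": .., "ty": .., "tz": .., "ax": .., "ay": .., "az": .., "claw": ..}, ...]. A call has 1 to 12 rows; each row shifts and turns the commanded pose from where the row before left it; what a row does not reach is not made up. A row lasts 1/10 s, in which the tool goes at most 50 mm and 8.59 degrees, less where a joint would pass 70% of its speed; a pose out of reach is approached as far as the arm can. A call with a gripper value outside its range is refused whole. The fingers move at their own pace and stop on an object; "newtons" is the grip in N (left out, the last holds). Time passes only in rows, so rows that do not move let the fingers close. It gives the time, the measured TCP pose, the force and the opening at its end, in the units of the state.
- r.get_state(): the state, without advancing time (a new reading comes with each control period).
- optics.capture(name): name is "scene" or "side" or "wrist"; returns a dict with "image" (384x512x3 uint8, blue, green, red), "depth" (384x512 float32, m along the optical axis (not along the pixel's ray), 0 where there is no reading), "fx", "fy", "cx", "cy" (pixels), "distortion" ([k1, k2, p1, p2, k3] as OpenCV has them; the pictures are not rectified), "R" (3x3) and "t" (3): a world point X has camera coordinates R X + t. Camera axes: x right, y down, z forward; pixel columns grow to the right and rows downward; lengths in m; the calibration is good to about 2 mm. A picture is of the moment at which its call begins.
- r.close_job(): hands the job in, once; it reports no verdict.
The state is a dict: "time_s": time; "joints": joint angles; "qd": joint speeds; "joint_torque": joint torques, N m; "tcp_pos": TCP position; "eef_rot": TCP orientation; "contact_force": force on the tool from outside, world axes, zero at the start; "moment": the same for the moment, N m; "gripper_width": finger opening in m.
Only numpy, scipy, OpenCV 4.12 (cv2) and the standard library are available. Lean on these libraries where they do the work, as an engineer would, in place of code of your own. Each camera call takes 0.05 s, during which the arm holds its last target. There are 200 camera calls.

## Working session

There is one attempt and no reset: what is moved stays moved. The work goes in short steps, Python scripts to look and compute and a tool call to move; the robot and the scene stay as the last step left them, time stands still between calls to the robot, and variables do not carry over. Pictures are saved under pics/ and viewed, about 8 in all and at most 12, crops included, and the job is handed in when it is done.

Besides the shell and the picture viewer there is one more tool, called after "Request:" as name(argument=value, ...) on one line, values as JSON. step_arm: Moves the arm, as the interface text tells. Its arguments: {"type":"object","properties":{"increments":{"type":"array","items":{"type":"object","properties":{"tx":{"type":"number"},"ty":{"type":"number"},"tz":{"type":"number"},"ax":{"type":"number"},"ay":{"type":"number"},"az":{"type":"number"},"claw":{"type":"number"}}}},"newtons":{"type":"number"}},"required":["increments"]}

```bash
mkdir -p pics
cat > h.py <<'E'
import numpy as np, cv2
from plant import r, optics
def cap(n):
    c=optics.capture(n); np.savez(f'{n}.npz',**{k:np.array(v) for k,v in c.items()}); return c
def world(c):
    d=c['depth']; K=np.array([[c['fx'],0,c['cx']],[0,c['fy'],c['cy']],[0,0,1]],float)
    v,u=np.mgrid[:384,:512]
    p=cv2.undistortPoints(np.stack([u,v],-1).reshape(-1,1,2).astype(np.float64),K,np.array(c['distortion'],float)).reshape(384,512,2)
    X=np.dstack([p*d[...,None],d]); return (X-np.array(c['t']))@np.array(c['R'])
E
python3 - <<'E'
from h import *
ims=[cap(n)['image'] for n in('scene','side')]
for n,i in zip(('scene','side'),ims): cv2.imwrite(f'pics/{n}0.png',cv2.resize(i,(800,600),interpolation=cv2.INTER_CUBIC))
print(r.get_state())
E
```

```text
{'time_s': 0.1, 'joints': array([ 8.17680929e+01,  2.05860146e+01,  6.38995331e-01, -1.92872456e-02,
       -7.01376723e+01, -1.65063543e+01]), 'qd': array([ 0.03482328, -0.21748535,  0.12962262,  0.04387312, -0.0105807 ,
       -0.08089529]), 'joint_torque': array([-1.93816755e-03, -5.84162521e+01,  2.93751901e+01,  7.01558813e+00,
        1.02028847e-02, -4.54539088e-05]), 'tcp_pos': array([0.28231528, 0.61265615, 0.24472615]), 'eef_rot': array([ 1.79913647e+02, -6.67998786e-03, -2.47448228e+01]), 'contact_force': array([-0.53042001,  0.93494124,  0.30344437]), 'moment': array([-0.01620581, -0.04673865,  0.03781577]), 'gripper_width': 0.0879660585623413}
```

View pics/scene0.png

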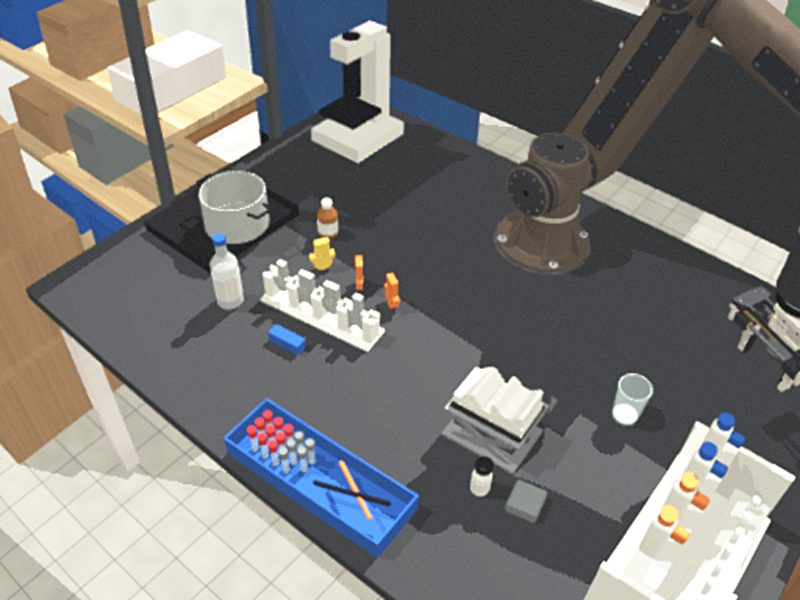

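View pics/side0.png

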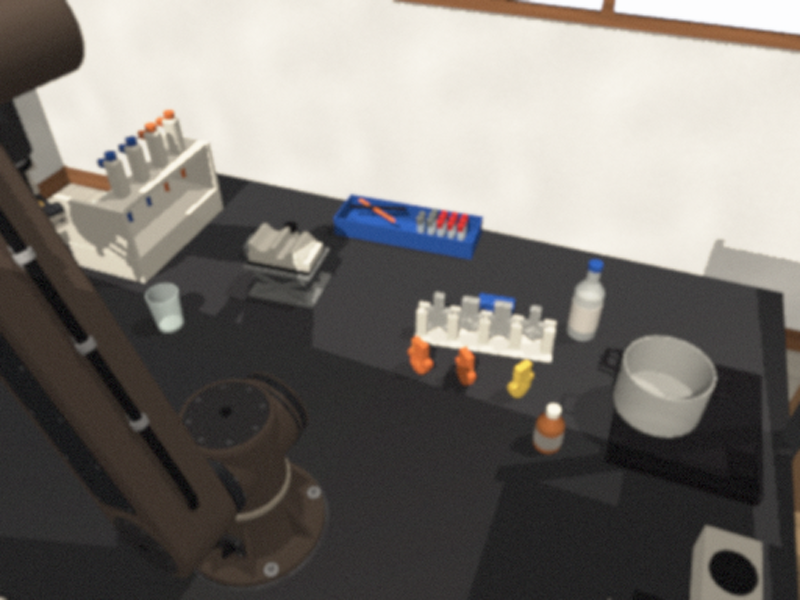

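The scene view shows the rack at about (320,310), with orange and yellow look-alikes beside it, and the jack at (495,410). The side view shows the tabs in the order narrow, wide, wide, narrow. Next I'll localise both from depth.

Run:
```python
from h import *
out=[]
for n in('scene','side'):
    c={k:v for k,v in np.load(n+'.npz').items()}; W=world(c); s=512/800
    for nm,(u,v) in {'scene':{'rack':(320,330),'jack':(497,400),'ridgeA':(475,375),'table':(420,350)},'side':{'rack':(485,345),'jack':(285,245)}}[n].items():
        print(n,nm,W[int(v*s*1.0),int(u*s)].round(3))
    print(n,'cam',(-np.array(c['R']).T@np.array(c['t'])).round(3))
    x0,x1,y0,y1=0.2,0.9,-0.6,0.5
    ok=(c['depth']>0)
    P=W[ok];C=c['image'][ok]
    o=np.argsort(P[:,2]); P=P[o];C=C[o]
    H=np.zeros((550,350)); 
    i=((P[:,1]-y0)/.002).astype(int); j=((P[:,0]-x0)/.002).astype(int)
    m=(i>=0)&(i<550)&(j>=0)&(j<350)&(P[:,2]<.25)
    H[i[m],j[m]]=P[m,2]
    out.append(cv2.applyColorMap(np.clip(H*1000*1.3,0,255).astype(np.uint8),cv2.COLORMAP_TURBO))
cv2.imwrite('pics/top0.png',np.hstack(out))
```

```text
scene rack [ 0.584 -0.21  -0.   ]
scene jack [0.59  0.246 0.137]
scene ridgeA [0.551 0.171 0.113]
scene table [ 0.487 -0.008 -0.002]
scene cam [1.375 0.63  1.236]
side rack [ 0.529 -0.248  0.007]
side jack [0.568 0.236 0.116]
side cam [-0.491 -0.462  1.032]
```

View pics/top0.png

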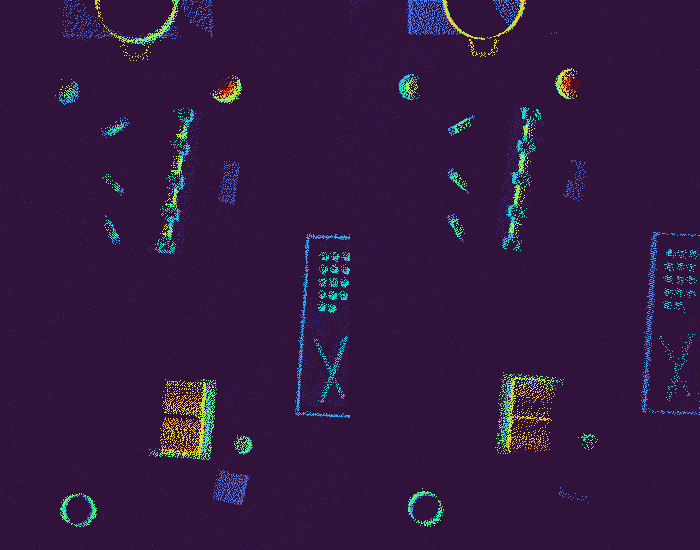

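The top-down map (2 mm/px) puts the rack near (0.55,-0.24) and tilted slightly, and the jack near (0.57,0.235). I'll move the wrist camera above the jack while turning the tool to yaw -90.

Request:
step_arm(increments=[{"tz": 40,"az": -8},{"tz": 40,"az": -8},{"tz": 40,"az": -8},{"tx": 30,"ty": -30,"tz": 30,"az": -8},{"tx": 35,"ty": -35,"az": -8},{"tx": 35,"ty": -35,"az": -8},{"tx": 35,"ty": -35,"az": -8},{"tx": 30,"ty": -35,"az": -8},{"tx": 30,"ty": -35},{"tx": 25,"ty": -40},{"tx": 25,"ty": -40},{}], newtons=20)

```text
$.increments[0]: bad value
```

Run:
```python
from h import *
c=cap('wrist'); cv2.imwrite('pics/w1.png',c['image']); s=r.get_state()
print(s['tcp_pos'],s['eef_rot'],s['joints'],'cam',-np.array(c['R']).T@np.array(c['t']),np.array(c['R']).round(2).tolist())
np.savez('wj.npz',**{k:np.array(v) for k,v in c.items()})
```

```text
[0.28239267 0.61272039 0.24487015] [ 1.79929915e+02 -6.49599400e-03 -2.47467032e+01] [ 8.17645934e+01  2.05802843e+01  6.47477460e-01 -1.45564634e-02
 -7.01362351e+01 -1.65063462e+01] cam [0.35288622 0.58133947 0.38373082] [[-0.42, -0.91, 0.0], [-0.87, 0.4, 0.28], [-0.26, 0.12, -0.96]]
```

View pics/w1.png

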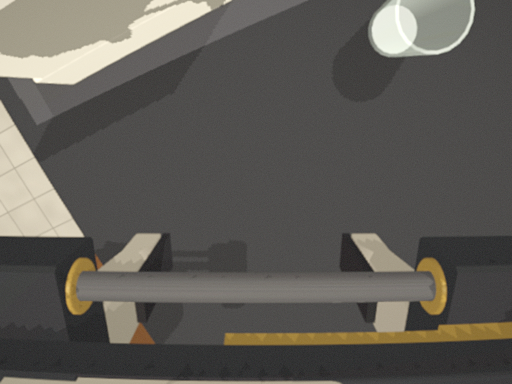

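The call was refused, probably because every key is required. I'll resend with full rows.

Request:
step_arm(increments=[{"tx": 0,"ty": 0,"tz": 40,"ax": 0,"ay": 0,"az": -8,"claw": 1},{"tx": 0,"ty": 0,"tz": 40,"ax": 0,"ay": 0,"az": -8,"claw": 1},{"tx": 0,"ty": 0,"tz": 40,"ax": 0,"ay": 0,"az": -8,"claw": 1},{"tx": 30,"ty": -30,"tz": 20,"ax": 0,"ay": 0,"az": -8,"claw": 1},{"tx": 35,"ty": -35,"tz": 0,"ax": 0,"ay": 0,"az": -8,"claw": 1},{"tx": 35,"ty": -35,"tz": 0,"ax": 0,"ay": 0,"az": -8,"claw": 1},{"tx": 35,"ty": -35,"tz": 0,"ax": 0,"ay": 0,"az": -8,"claw": 1},{"tx": 35,"ty": -35,"tz": 0,"ax": 0,"ay": 0,"az": -8,"claw": 1},{"tx": 30,"ty": -35,"tz": 0,"ax": 0,"ay": 0,"az": 0,"claw": 1},{"tx": 30,"ty": -40,"tz": 0,"ax": 0,"ay": 0,"az": 0,"claw": 1},{"tx": 30,"ty": -40,"tz": 0,"ax": 0,"ay": 0,"az": 0,"claw": 1},{"tx": 20,"ty": -30,"tz": 0,"ax": 0,"ay": 0,"az": 0,"claw": 1}], newtons=20)

```text
time_s: 1.35
tcp_pos: [0.5638, 0.2955, 0.3852]
eef_rot: [180.0, -0.0, -88.8]
contact_force: [0.0, 0.8, -1.0]
gripper_width: 0.0873
```

Run:
```python
from h import *
c=cap('wrist'); cv2.imwrite('pics/w2.png',c['image']); s=r.get_state()
print(s['tcp_pos'],s['eef_rot'],s['joints'])
np.savez('wj.npz',**{k:np.array(v) for k,v in c.items()})
```

```text
[0.56557323 0.29217932 0.38532909] [ 1.79992335e+02 -1.07246219e-01 -8.89313250e+01] [ 4.48992052e+01  1.39802665e+01  9.22259566e+00  7.22993772e-02
 -8.53221331e+01 -4.38364838e+01]
```

View pics/w2.png

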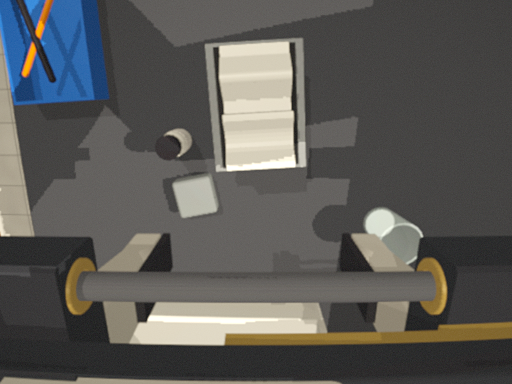

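The jack is in clear view at (257,105), with the ridge and valley lines running left-right in the image (world x). I'll move over the rack and analyse the jack cloud meanwhile.

Request:
step_arm(increments=[{"tx": 0,"ty": -45,"tz": 0,"ax": 0,"ay": 0,"az": 0,"claw": 1},{"tx": 0,"ty": -45,"tz": 0,"ax": 0,"ay": 0,"az": 0,"claw": 1},{"tx": 0,"ty": -45,"tz": 0,"ax": 0,"ay": 0,"az": 0,"claw": 1},{"tx": 0,"ty": -45,"tz": 0,"ax": 0,"ay": 0,"az": 0,"claw": 1},{"tx": 0,"ty": -45,"tz": 0,"ax": 0,"ay": 0,"az": 0,"claw": 1},{"tx": 0,"ty": -45,"tz": 0,"ax": 0,"ay": 0,"az": 0,"claw": 1},{"tx": 0,"ty": -45,"tz": 0,"ax": 0,"ay": 0,"az": 0,"claw": 1},{"tx": 0,"ty": -45,"tz": 0,"ax": 0,"ay": 0,"az": 0,"claw": 1},{"tx": 0,"ty": -40,"tz": 0,"ax": 0,"ay": 0,"az": 0,"claw": 1},{"tx": 0,"ty": 0,"tz": 0,"ax": 0,"ay": 0,"az": 0,"claw": 1}])

```text
time_s: 2.4
tcp_pos: [0.5619, -0.1058, 0.3853]
eef_rot: [180.0, -0.0, -89.0]
contact_force: [-0.4, 0.0, -0.4]
gripper_width: 0.0875
```

Run:
```python
from h import *
c=cap('wrist'); cv2.imwrite('pics/w3.png',cv2.resize(c['image'][:250],(800,391),interpolation=cv2.INTER_CUBIC)); s=r.get_state()
print(s['tcp_pos'],s['eef_rot'])
np.savez('wr.npz',**{k:np.array(v) for k,v in c.items()})
c=dict(np.load('wj.npz')); W=world(c)
P=W[:172,190:320].reshape(-1,3); P=P[(P[:,2]>.095)&(P[:,2]<.22)]
# part = upper, white
I=c['image'][:172,190:320].reshape(-1,3)
print(len(P),P.min(0),P.max(0))
B=W[:172,190:320].reshape(-1,3); m=(B[:,2]>.09)&(I.min(1)>130); B=B[m]
rect=cv2.minAreaRect((B[:,:2]*1000).astype(np.float32)); print('part rect',rect)
M=(P[:,:2]*1000).astype(np.float32); print('top rect',cv2.minAreaRect(M))
# yaw by sharpness of profile
best=[]
for a in np.arange(-8,8.1,.25):
    t=np.radians(a); yy=-np.sin(t)*B[:,0]+np.cos(t)*B[:,1]
    k=((yy-yy.min())/.003).astype(int); v=sum(B[k==q,2].var()*(k==q).sum() for q in range(k.max()+1))/len(B); best.append((v,a))
print(sorted(best)[:4]); a=min(best)[1]; t=np.radians(a)
yy=-np.sin(t)*B[:,0]+np.cos(t)*B[:,1]; xx=np.cos(t)*B[:,0]+np.sin(t)*B[:,1]
print('x range',np.percentile(xx,[.5,2,50,98,99.5]))
for q in np.arange(yy.min(),yy.max(),.004):
    k=(yy>=q)&(yy<q+.004); 
    if k.any(): print(round(q+.002,4),round(np.median(B[k,2])*1000,1),k.sum())
```

```text
[ 0.56207423 -0.1040843   0.38517309] [ 1.79956344e+02 -3.21225289e-03 -8.89503755e+01]
8703 [0.52005707 0.15809402 0.10893395] [0.60863848 0.30453416 0.14170357]
part rect ((563.9675903320312, 234.52566528320312), (89.2977523803711, 147.69886779785156), 5.038783073425293)
top rect ((564.8823852539062, 231.52931213378906), (80.51866912841797, 141.4739227294922), 4.317599296569824)
[(np.float64(0.0004491441407434578), np.float64(2.25)), (np.float64(0.0004492320356786725), np.float64(3.0)), (np.float64(0.0004500601438565863), np.float64(3.25)), (np.float64(0.0004503236778470958), np.float64(2.5))]
x range [0.53260583 0.53489245 0.57339142 0.61187812 0.61385147]
0.1391 111.6 141
0.1431 111.7 258
0.1471 111.7 254
0.1511 112.2 224
0.1551 118.8 226
0.1591 122.7 238
0.1631 126.6 251
0.1671 130.4 244
0.1711 134.1 267
0.1751 135.6 276
0.1791 135.1 274
0.1831 132.1 271
0.1871 128.0 265
0.1911 124.4 262
0.1951 119.9 267
0.1991 114.5 241
0.2031 111.6 227
0.2071 111.6 240
0.2111 111.7 221
0.2151 120.4 327
0.2191 139.4 256
0.2231 139.1 249
0.2271 136.1 228
0.2311 132.0 227
0.2351 128.1 222
0.2391 125.5 220
0.2431 124.4 221
0.2471 123.8 231
0.2511 124.0 229
0.2551 125.1 245
0.2591 127.3 254
0.2631 130.8 265
0.2671 134.9 276
0.2711 138.5 261
0.2751 139.6 229
0.2791 139.3 148
0.2831 90.3 2<stdin>:17: RuntimeWarning: Degrees of freedom <= 0 for slice
  arrmean = um.true_divide(arrmean, div, out=arrmean,
  ret = ret.dtype.type(ret / rcount)
```

View pics/w3.png

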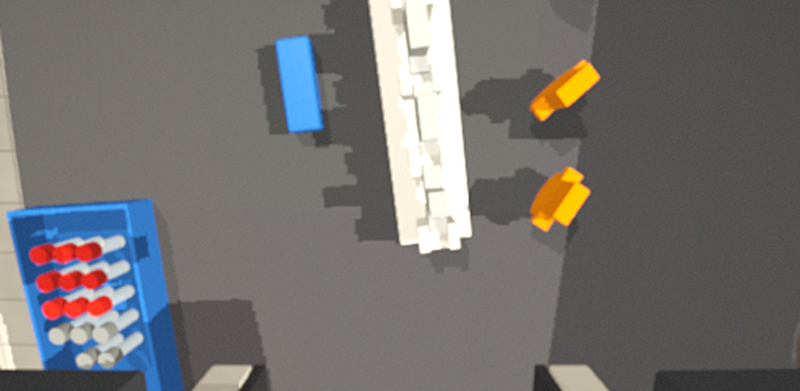

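The jack's yaw is about 3°, the ridge is on its low-y side with its top at z≈0.136, and the valley bottom is at ≈0.124. The rack sits at (430,120) in this crop, cut off at the top. Next I'll enlarge crops to tell concave leaves from convex, and fit the poses.

```bash
cat > fit.py <<'E'
from h import *
from scipy.optimize import least_squares
def prof(y): # part profile rel. to ridge top, y in jack mm
    def rnd(d,r): # convex rounded 45deg profile depth below apex at offset d
        d=np.abs(d); k=r/np.sqrt(2); return np.where(d<k, r-np.sqrt(np.maximum(r*r-d*d,0)), r-k+(d-k))
    ri=-rnd(y+36,8); va=-12+np.minimum(rnd(y-36,20),16.)
    return ri,va
c=dict(np.load('wj.npz')); W=world(c)
B=W[:172,190:320].reshape(-1,3)*1000; I=c['image'][:172,190:320].reshape(-1,3)
B=B[(B[:,2]>112.5)&(I.min(1)>120)]
def res(p):
    t=np.radians(p[2]); x=B[:,0]-564; y=-np.sin(t)*x+np.cos(t)*(B[:,1]-p[0]); ri,va=prof(y)
    mr=np.abs(y+36)<20; mv=np.abs(y-36)<25
    return np.where(mr,B[:,2]-p[1]-ri,np.where(mv,B[:,2]-p[1]-va,0))
s=least_squares(res,[213,136,3],loss='soft_l1',f_scale=1.); print('y at x=564, ridge z, yaw',s.x,np.median(abs(s.fun)),s.cost)
t=np.radians(s.x[2]); x=np.cos(t)*(B[:,0]-564)+np.sin(t)*(B[:,1]-s.x[0]); y=-np.sin(t)*(B[:,0]-564)+np.cos(t)*(B[:,1]-s.x[0])
for lo,hi in((-52,-20),(15,55)):
  m=(y>lo)&(y<hi); print('xr',np.percentile(x[m],[1,3,97,99]))
E
python3 - <<'E'
exec(open('fit.py').read())
R=[]
for n,(u0,u1,v0,v1) in {'side':(258,362,180,232),'scene':(160,252,160,226)}.items():
    i=np.load(n+'.npz')['image'][v0:v1,u0:u1]
    i=cv2.resize(i,(800,int(800*(v1-v0)/(u1-u0))),interpolation=cv2.INTER_CUBIC); R.append(i[:400] if n=='side' else i)
o=np.vstack(R); cv2.imwrite('pics/crop.png',cv2.resize(o,(int(800*600/o.shape[0]),600)))
E
```

```text
y at x=564, ridge z, yaw [234.09274917 135.79322931   4.42351834] 0.3731697119065309 1498.374795078484
xr [-38.87531014 -37.05156881  38.08500487  39.40950457]
xr [-38.72202687 -36.85971353  38.20707192  40.00589621]
```

View pics/crop.png

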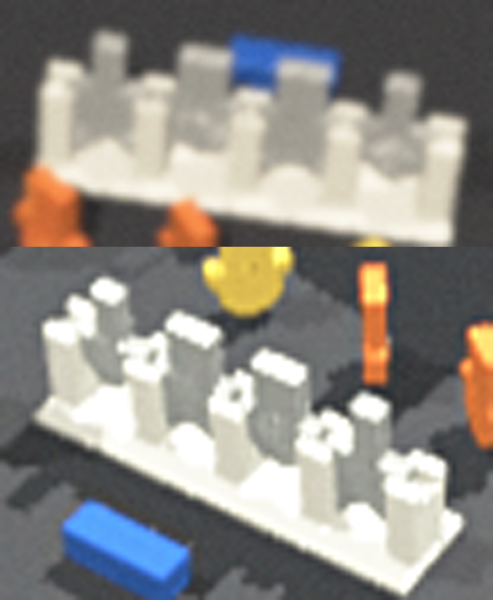

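Side crop, left to right (high y to low y): narrow with notch (concave_small), wide with rounded point (convex_large), wide with notch (concave_large), narrow with point (convex_small). The scene crop agrees. Next I'll localise the tab tops.

Run:
```python
from h import *
for n in('wr','scene','side'):
    c=dict(np.load(n+'.npz')); W=world(c).reshape(-1,3)*1000; ok=c['depth'].ravel()>0
    P=W[ok]; P=P[(P[:,0]>490)&(P[:,0]<620)&(P[:,1]>-400)&(P[:,1]<-80)]
    base=P[(P[:,2]>3)&(P[:,2]<12)]
    print(n,'base rect',cv2.minAreaRect(base[:,:2].astype(np.float32)))
    T=P[(P[:,2]>100)&(P[:,2]<120)]
    if len(T)<5: continue
    img=np.zeros((320,130),np.uint8)
    img[(T[:,1]+400).astype(int),(T[:,0]-490).astype(int)]=255
    img=cv2.dilate(img,np.ones((7,7)))
    k,L,st,ce=cv2.connectedComponentsWithStats(img)
    lab=L[(T[:,1]+400).astype(int),(T[:,0]-490).astype(int)]
    for q in range(1,k):
        Q=T[lab==q]
        if len(Q)<15: continue
        z=np.percentile(Q[:,2],80); top=Q[Q[:,2]>z-3]
        print(n,len(Q),'ztop',z.round(1),'rect',[np.round(a,1).tolist() for a in cv2.minAreaRect(top[:,:2].astype(np.float32))])
```

```text
wr base rect ((556.543212890625, -203.00314331054688), (111.2132568359375, 222.20909118652344), 3.889582395553589)
wr 451 ztop 112.6 rect [[553.0, -270.7], [15.2, 32.6], 7.7]
wr 413 ztop 112.5 rect [[543.1, -206.5], [15.1, 34.8], 8.0]
wr 219 ztop 112.3 rect [[533.6, -141.2], [15.0, 20.1], 8.4]
scene base rect ((557.7727661132812, -240.86691284179688), (125.73487854003906, 318.8760986328125), 1.8572165966033936)
scene 34 ztop 113.1 rect [[565.3, -335.3], [14.9, 20.7], 13.2]
scene 52 ztop 111.8 rect [[554.5, -270.9], [17.5, 34.1], 6.7]
scene 56 ztop 112.3 rect [[545.1, -202.1], [17.5, 30.7], 3.8]
scene 40 ztop 111.5 rect [[535.1, -140.2], [16.5, 21.0], 17.7]
side base rect ((555.0311889648438, -240.08004760742188), (318.1477355957031, 128.38134765625), 89.67145538330078)
side 37 ztop 112.4 rect [[557.6, -339.8], [21.6, 18.5], 12.3]
side 62 ztop 112.5 rect [[549.0, -274.0], [20.0, 32.5], 11.4]
side 62 ztop 112.2 rect [[539.2, -207.8], [18.9, 31.9], 15.6]
side 34 ztop 112.2 rect [[528.1, -144.0], [17.5, 18.7], 8.8]
```

Wrist depth gives tab 1 (concave_small) at (533.6,-141.2), tab 2 (convex_large) at (543.1,-206.5), tops at z≈112.4, rack yaw ≈8.4°. These match the expected sizes and spacing.

Request:
step_arm(increments=[{"tx": -14,"ty": -18,"tz": 0,"ax": 0,"ay": 0,"az": 3.6,"claw": 1},{"tx": -14.5,"ty": -19,"tz": -30,"ax": 0,"ay": 0,"az": 3.7,"claw": 1},{"tx": 0,"ty": 0,"tz": -45,"ax": 0,"ay": 0,"az": 0,"claw": 1},{"tx": 0,"ty": 0,"tz": -45,"ax": 0,"ay": 0,"az": 0,"claw": 1},{"tx": 0,"ty": 0,"tz": -45,"ax": 0,"ay": 0,"az": 0,"claw": 1},{"tx": 0,"ty": 0,"tz": -35,"ax": 0,"ay": 0,"az": 0,"claw": 1},{"tx": 0,"ty": 0,"tz": -25,"ax": 0,"ay": 0,"az": 0,"claw": 1},{"tx": 0,"ty": 0,"tz": 0,"ax": 0,"ay": 0,"az": 0,"claw": 1},{"tx": 0,"ty": 0,"tz": 0,"ax": 0,"ay": 0,"az": 0,"claw": 1},{"tx": 0,"ty": 0,"tz": 0,"ax": 0,"ay": 0,"az": 0,"claw": 1}])

```text
time_s: 3.45
tcp_pos: [0.5353, -0.1386, 0.1624]
eef_rot: [-179.8, -0.0, -81.4]
contact_force: [0.2, -0.2, 0.7]
gripper_width: 0.0877
```

Request:
step_arm(increments=[{"tx": 0,"ty": 0,"tz": -30,"ax": 0,"ay": 0,"az": 0,"claw": 1},{"tx": 0,"ty": 0,"tz": -15,"ax": 0,"ay": 0,"az": 0,"claw": 1},{"tx": 0,"ty": 0,"tz": 0,"ax": 0,"ay": 0,"az": 0,"claw": 1},{"tx": 0,"ty": 0,"tz": 0,"ax": 0,"ay": 0,"az": 0,"claw": 1},{"tx": 0,"ty": 0,"tz": 0,"ax": 0,"ay": 0,"az": 0,"claw": 1},{"tx": 0,"ty": 0,"tz": 0,"ax": 0,"ay": 0,"az": 0,"claw": 1},{"tx": 0,"ty": 0,"tz": 0,"ax": 0,"ay": 0,"az": 0,"claw": 1},{"tx": 0,"ty": 0,"tz": 0,"ax": 0,"ay": 0,"az": 0,"claw": 1}])

```text
time_s: 4.25
tcp_pos: [0.5342, -0.139, 0.116]
eef_rot: [-180.0, -0.0, -81.4]
contact_force: [0.0, -0.1, 0.5]
gripper_width: 0.0876
```

Request:
step_arm(increments=[{"tx": -0.6,"ty": -2.2,"tz": -10,"ax": 0,"ay": 0,"az": 0,"claw": 1},{"tx": 0,"ty": 0,"tz": -8.5,"ax": 0,"ay": 0,"az": 0,"claw": 1},{"tx": 0,"ty": 0,"tz": 0,"ax": 0,"ay": 0,"az": 0,"claw": 1},{"tx": 0,"ty": 0,"tz": 0,"ax": 0,"ay": 0,"az": 0,"claw": 1},{"tx": 0,"ty": 0,"tz": 0,"ax": 0,"ay": 0,"az": 0,"claw": -0.3},{"tx": 0,"ty": 0,"tz": 0,"ax": 0,"ay": 0,"az": 0,"claw": -0.5},{"tx": 0,"ty": 0,"tz": 0,"ax": 0,"ay": 0,"az": 0,"claw": -0.5},{"tx": 0,"ty": 0,"tz": 0,"ax": 0,"ay": 0,"az": 0,"claw": -0.5}], newtons=15)

```text
time_s: 5.05
tcp_pos: [0.5335, -0.1412, 0.0973]
eef_rot: [-180.0, -0.0, -81.4]
contact_force: [-1.0, -0.2, 0.1]
gripper_width: 0.061
```

Request:
step_arm(increments=[{"tx": 0,"ty": 0,"tz": 0,"ax": 0,"ay": 0,"az": 0,"claw": -1},{"tx": 0,"ty": 0,"tz": 0,"ax": 0,"ay": 0,"az": 0,"claw": -1},{"tx": 0,"ty": 0,"tz": 0,"ax": 0,"ay": 0,"az": 0,"claw": -1},{"tx": 0,"ty": 0,"tz": 0,"ax": 0,"ay": 0,"az": 0,"claw": -1}], newtons=15)

```text
time_s: 5.45
tcp_pos: [0.5334, -0.1412, 0.0971]
eef_rot: [-180.0, -0.0, -81.4]
contact_force: [1.0, -0.3, -0.2]
gripper_width: 0.0296
```

Positioned exactly. I'll finish closing, then firm the grip.

Request:
step_arm(increments=[{"tx": 0,"ty": 0,"tz": 0,"ax": 0,"ay": 0,"az": 0,"claw": -1},{"tx": 0,"ty": 0,"tz": 0,"ax": 0,"ay": 0,"az": 0,"claw": -1},{"tx": 0,"ty": 0,"tz": 0,"ax": 0,"ay": 0,"az": 0,"claw": -1},{"tx": 0,"ty": 0,"tz": 0,"ax": 0,"ay": 0,"az": 0,"claw": -1},{"tx": 0,"ty": 0,"tz": 0,"ax": 0,"ay": 0,"az": 0,"claw": -1}], newtons=15)

```text
time_s: 5.95
tcp_pos: [0.5331, -0.1412, 0.097]
eef_rot: [180.0, 0.0, -81.4]
contact_force: [-1.4, -0.3, 0.1]
gripper_width: 0.0149
```

Request:
step_arm(increments=[{"tx": 0,"ty": 0,"tz": 0,"ax": 0,"ay": 0,"az": 0,"claw": -1},{"tx": 0,"ty": 0,"tz": 0,"ax": 0,"ay": 0,"az": 0,"claw": -1},{"tx": 0,"ty": 0,"tz": 0,"ax": 0,"ay": 0,"az": 0,"claw": -1}], newtons=45)

```text
time_s: 6.25
tcp_pos: [0.5331, -0.1412, 0.097]
eef_rot: [180.0, 0.0, -81.4]
contact_force: [-1.6, -0.2, 0.4]
gripper_width: 0.0147
```

Request:
step_arm(increments=[{"tx": 0,"ty": 0,"tz": 8,"ax": 0,"ay": 0,"az": 0,"claw": -1},{"tx": 0,"ty": 0,"tz": 15,"ax": 0,"ay": 0,"az": 0,"claw": -1},{"tx": 0,"ty": 0,"tz": 25,"ax": 0,"ay": 0,"az": 0,"claw": -1},{"tx": 0,"ty": 0,"tz": 35,"ax": 0,"ay": 0,"az": 0,"claw": -1},{"tx": 0,"ty": 0,"tz": 40,"ax": 0,"ay": 0,"az": 0,"claw": -1},{"tx": 0,"ty": 0,"tz": 40,"ax": 0,"ay": 0,"az": 0,"claw": -1},{"tx": 0,"ty": 0,"tz": 30,"ax": 0,"ay": 0,"az": 0,"claw": -1},{"tx": 2,"ty": 15,"tz": 5,"ax": 0,"ay": 0,"az": 0,"claw": -1},{"tx": 4,"ty": 30,"tz": 0,"ax": 0,"ay": 0,"az": -1,"claw": -1},{"tx": 4,"ty": 40,"tz": 0,"ax": 0,"ay": 0,"az": -1,"claw": -1},{"tx": 4,"ty": 40,"tz": 0,"ax": 0,"ay": 0,"az": -1,"claw": -1},{"tx": 4,"ty": 40,"tz": 0,"ax": 0,"ay": 0,"az": -1.2,"claw": -1}])

```text
time_s: 7.45
tcp_pos: [0.5513, 0.0257, 0.2953]
eef_rot: [-180.0, 0.0, -85.7]
contact_force: [0.1, 0.6, -1.4]
gripper_width: 0.0148
```

Request:
step_arm(increments=[{"tx": 4,"ty": 40,"tz": 0,"ax": 0,"ay": 0,"az": 0,"claw": -1},{"tx": 4,"ty": 40,"tz": 0,"ax": 0,"ay": 0,"az": 0,"claw": -1},{"tx": 4,"ty": 40,"tz": 0,"ax": 0,"ay": 0,"az": 0,"claw": -1},{"tx": 4,"ty": 34,"tz": 0,"ax": 0,"ay": 0,"az": 0,"claw": -1},{"tx": 0,"ty": 20,"tz": 0,"ax": 0,"ay": 0,"az": 0,"claw": -1},{"tx": 0,"ty": 0,"tz": 0,"ax": 0,"ay": 0,"az": 0,"claw": -1},{"tx": 0,"ty": 0,"tz": 0,"ax": 0,"ay": 0,"az": 0,"claw": -1},{"tx": 0,"ty": 0,"tz": 0,"ax": 0,"ay": 0,"az": 0,"claw": -1},{"tx": 0,"ty": 0,"tz": 0,"ax": 0,"ay": 0,"az": 0,"claw": -1},{"tx": 0,"ty": 0,"tz": 0,"ax": 0,"ay": 0,"az": 0,"claw": -1}])

```text
time_s: 8.45
tcp_pos: [0.5675, 0.197, 0.2953]
eef_rot: [-180.0, 0.0, -85.7]
contact_force: [0.9, -0.4, -0.2]
gripper_width: 0.0145
```

Request:
step_arm(increments=[{"tx": -0.5,"ty": 1.2,"tz": -20,"ax": 0,"ay": 0,"az": 0.1,"claw": -1},{"tx": 0,"ty": 0,"tz": -30,"ax": 0,"ay": 0,"az": 0,"claw": -1},{"tx": 0,"ty": 0,"tz": -20,"ax": 0,"ay": 0,"az": 0,"claw": -1},{"tx": 0,"ty": 0,"tz": -8,"ax": 0,"ay": 0,"az": 0,"claw": -1},{"tx": 0,"ty": 0,"tz": -4,"ax": 0,"ay": 0,"az": 0,"claw": -1},{"tx": 0,"ty": 0,"tz": 0,"ax": 0,"ay": 0,"az": 0,"claw": -1},{"tx": 0,"ty": 0,"tz": 0,"ax": 0,"ay": 0,"az": 0,"claw": -1},{"tx": 0,"ty": 0,"tz": 0,"ax": 0,"ay": 0,"az": 0,"claw": -1},{"tx": 0,"ty": 0,"tz": 0,"ax": 0,"ay": 0,"az": 0,"claw": -1}])

```text
time_s: 9.35
tcp_pos: [0.5672, 0.1992, 0.2138]
eef_rot: [-179.9, 0.0, -85.5]
contact_force: [0.2, -0.4, -1.0]
gripper_width: 0.0145
```

Run:
```python
from h import *
a=optics.capture('scene')['image'];s1=r.get_state();b=optics.capture('side')['image'];s=r.get_state()
print(s['tcp_pos'],s1['contact_force'],s['contact_force'],s['moment'])
A=cv2.resize(a[215:310,270:365],(570,570),interpolation=cv2.INTER_CUBIC);B=cv2.resize(b[110:205,130:225],(570,570),interpolation=cv2.INTER_CUBIC)
cv2.imwrite('pics/c1.png',cv2.resize(np.hstack([A,B]),(800,400)))
```

```text
[0.56701312 0.19912433 0.21352451] [-0.3520898   0.39505731 -1.63691351] [-0.39626814  0.6278772  -0.7254421 ] [ 0.07958366 -0.07224769 -0.0473192 ]
```

View pics/c1.png

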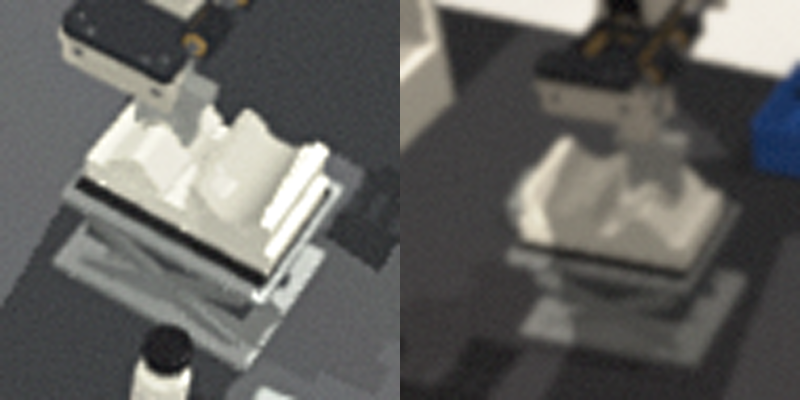

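The leaf hangs squarely over the ridge in both views: (185,115) left, (655,165) right. Force is still about baseline. Now feeling down.

Request:
step_arm(increments=[{"tx": 0,"ty": -0.8,"tz": -4,"ax": 0,"ay": 0,"az": 0,"claw": -1},{"tx": 0,"ty": 0,"tz": -3,"ax": 0,"ay": 0,"az": 0,"claw": -1},{"tx": 0,"ty": 0,"tz": -1,"ax": 0,"ay": 0,"az": 0,"claw": -1},{"tx": 0,"ty": 0,"tz": 0,"ax": 0,"ay": 0,"az": 0,"claw": -1},{"tx": 0,"ty": 0,"tz": 0,"ax": 0,"ay": 0,"az": 0,"claw": -1},{"tx": 0,"ty": 0,"tz": 0,"ax": 0,"ay": 0,"az": 0,"claw": -1}])

```text
time_s: 10.05
tcp_pos: [0.567, 0.1983, 0.2051]
eef_rot: [-180.0, 0.0, -85.5]
contact_force: [-0.0, 0.1, -0.8]
gripper_width: 0.0147
```

Request:
step_arm(increments=[{"tx": 0,"ty": 0,"tz": -1,"ax": 0,"ay": 0,"az": 0,"claw": -1},{"tx": 0,"ty": 0,"tz": 0,"ax": 0,"ay": 0,"az": 0,"claw": -1},{"tx": 0,"ty": 0,"tz": 0,"ax": 0,"ay": 0,"az": 0,"claw": -1}])

```text
time_s: 10.35
tcp_pos: [0.5669, 0.1982, 0.2041]
eef_rot: [-180.0, 0.0, -85.5]
contact_force: [0.2, 0.1, -0.8]
gripper_width: 0.0147
```

Request:
step_arm(increments=[{"tx": 0,"ty": 0,"tz": -0.8,"ax": 0,"ay": 0,"az": 0,"claw": -1},{"tx": 0,"ty": 0,"tz": 0,"ax": 0,"ay": 0,"az": 0,"claw": -1},{"tx": 0,"ty": 0,"tz": 0,"ax": 0,"ay": 0,"az": 0,"claw": -1}])

```text
time_s: 10.65
tcp_pos: [0.5669, 0.1982, 0.2033]
eef_rot: [-180.0, -0.0, -85.5]
contact_force: [0.1, 1.0, -0.1]
gripper_width: 0.0148
```

Request:
step_arm(increments=[{"tx": 0,"ty": 0,"tz": -0.7,"ax": 0,"ay": 0,"az": 0,"claw": -1},{"tx": 0,"ty": 0,"tz": 0,"ax": 0,"ay": 0,"az": 0,"claw": -1},{"tx": 0,"ty": 0,"tz": 0,"ax": 0,"ay": 0,"az": 0,"claw": -1}])

```text
time_s: 10.95
tcp_pos: [0.567, 0.1982, 0.2027]
eef_rot: [-180.0, -0.0, -85.5]
contact_force: [0.7, -0.6, 0.3]
gripper_width: 0.0149
```

Request:
step_arm(increments=[{"tx": 0,"ty": 0,"tz": -0.5,"ax": 0,"ay": 0,"az": 0,"claw": -1},{"tx": 0,"ty": 0,"tz": 0,"ax": 0,"ay": 0,"az": 0,"claw": -1},{"tx": 0,"ty": 0,"tz": 0,"ax": 0,"ay": 0,"az": 0,"claw": -1}])

```text
time_s: 11.25
tcp_pos: [0.567, 0.1982, 0.2023]
eef_rot: [-180.0, -0.0, -85.5]
contact_force: [-0.5, -1.2, 1.5]
gripper_width: 0.0145
```

Request:
step_arm(increments=[{"tx": 0,"ty": 0,"tz": -0.5,"ax": 0,"ay": 0,"az": 0,"claw": -1},{"tx": 0,"ty": 0,"tz": 0,"ax": 0,"ay": 0,"az": 0,"claw": -1},{"tx": 0,"ty": 0,"tz": 0,"ax": 0,"ay": 0,"az": 0,"claw": -1}])

```text
time_s: 11.55
tcp_pos: [0.567, 0.1982, 0.2019]
eef_rot: [-180.0, 0.0, -85.5]
contact_force: [-0.9, -1.7, 4.6]
gripper_width: 0.0149
```

Request:
step_arm(increments=[{"tx": 0,"ty": 0,"tz": -0.5,"ax": 0,"ay": 0,"az": 0,"claw": -1},{"tx": 0,"ty": 0,"tz": 0,"ax": 0,"ay": 0,"az": 0,"claw": -1},{"tx": 0,"ty": 0,"tz": 0,"ax": 0,"ay": 0,"az": 0,"claw": -1}])

```text
time_s: 11.85
tcp_pos: [0.567, 0.1982, 0.2015]
eef_rot: [-180.0, -0.0, -85.5]
contact_force: [-2.0, -1.4, 7.0]
gripper_width: 0.0149
```

Run:
```python
from h import *
F=[]
for i in range(4): optics.capture('side'); s=r.get_state(); F.append(np.r_[s['contact_force'],s['moment']])
print(np.mean(F,0).round(2),s['tcp_pos'],s['eef_rot'])
```

```text
[-1.19 -1.07  6.52 -0.54  0.58  0.03] [0.56705645 0.19819088 0.20156485] [-1.79968484e+02  1.53904606e-03 -8.55329379e+01]
```

Request:
step_arm(increments=[{"tx": 0,"ty": -0.3,"tz": -0.5,"ax": 0,"ay": 0,"az": 0,"claw": -1},{"tx": 0,"ty": 0,"tz": 0,"ax": 0,"ay": 0,"az": 0,"claw": -1},{"tx": 0,"ty": 0,"tz": 0,"ax": 0,"ay": 0,"az": 0,"claw": -1}])

```text
time_s: 12.35
tcp_pos: [0.5671, 0.1981, 0.2013]
eef_rot: [-180.0, 0.0, -85.5]
contact_force: [-2.3, -0.8, 7.9]
gripper_width: 0.0145
```

```bash
cat > f.py <<'E'
from h import *
F=[]
for i in range(4): optics.capture('side'); s=r.get_state(); F.append(np.r_[s['contact_force'],s['moment']])
print(np.mean(F,0).round(2),s['tcp_pos'],s['eef_rot'],s['time_s'])
E
python3 f.py
```

```text
[-2.36 -0.57  7.73 -0.21  0.93  0.  ] [0.56706476 0.19811923 0.20129939] [-1.79953721e+02  2.16428789e-02 -8.55233589e+01] 12.55
```

Request:
step_arm(increments=[{"tx": 0,"ty": -0.1,"tz": -0.5,"ax": 0,"ay": 0,"az": 0,"claw": -1},{"tx": 0,"ty": 0,"tz": 0,"ax": 0,"ay": 0,"az": 0,"claw": -1},{"tx": 0,"ty": 0,"tz": 0,"ax": 0,"ay": 0,"az": 0,"claw": -1},{"tx": 0,"ty": 0,"tz": 0,"ax": 0,"ay": 0,"az": 0,"claw": -1}])

```text
time_s: 12.95
tcp_pos: [0.5671, 0.1981, 0.201]
eef_rot: [-179.9, 0.0, -85.5]
contact_force: [-2.9, -0.6, 9.7]
gripper_width: 0.0146
```

```bash
python3 f.py
```

```text
[-2.77  0.19  9.24 -0.11  1.24  0.01] [0.56704365 0.19807397 0.20103312] [-1.79943671e+02  2.98155876e-02 -8.55223552e+01] 13.15
```

Contact is about 10 N after correcting for the −0.9 N in-air offset. I'll hold, ease off to nearly zero, then open.

Request:
step_arm(increments=[{"tx": 0,"ty": 0,"tz": 0,"ax": 0,"ay": 0,"az": 0,"claw": -1},{"tx": 0,"ty": 0,"tz": 0,"ax": 0,"ay": 0,"az": 0,"claw": -1},{"tx": 0,"ty": 0,"tz": 0,"ax": 0,"ay": 0,"az": 0,"claw": -1},{"tx": 0,"ty": 0,"tz": 0,"ax": 0,"ay": 0,"az": 0,"claw": -1},{"tx": 0,"ty": 0,"tz": 0,"ax": 0,"ay": 0,"az": 0,"claw": -1},{"tx": 0,"ty": 0,"tz": 0,"ax": 0,"ay": 0,"az": 0,"claw": -1}])

```text
time_s: 13.75
tcp_pos: [0.5671, 0.1981, 0.201]
eef_rot: [-179.9, 0.0, -85.5]
contact_force: [-3.7, -0.5, 9.9]
gripper_width: 0.0148
```

Request:
step_arm(increments=[{"tx": 0,"ty": 0,"tz": 0.7,"ax": 0,"ay": 0,"az": 0,"claw": -1},{"tx": 0,"ty": 0,"tz": 0.7,"ax": 0,"ay": 0,"az": 0,"claw": -1},{"tx": 0,"ty": 0,"tz": 0,"ax": 0,"ay": 0,"az": 0,"claw": -1},{"tx": 0,"ty": 0,"tz": 0,"ax": 0,"ay": 0,"az": 0,"claw": -1},{"tx": 0,"ty": 0,"tz": 0,"ax": 0,"ay": 0,"az": 0,"claw": -1}], newtons=10)

```text
time_s: 14.25
tcp_pos: [0.567, 0.1981, 0.2017]
eef_rot: [-180.0, 0.0, -85.5]
contact_force: [-1.4, -0.4, 5.3]
gripper_width: 0.0153
```

```bash
python3 f.py
```

```text
[-1.59  0.08  5.71  0.14  0.6   0.03] [0.56702046 0.198053   0.20165698] [-1.79976275e+02  2.10074276e-02 -8.55331621e+01] 14.45
```

Request:
step_arm(increments=[{"tx": 0,"ty": 0,"tz": 0.6,"ax": 0,"ay": 0,"az": 0,"claw": -1},{"tx": 0,"ty": 0,"tz": 0.5,"ax": 0,"ay": 0,"az": 0,"claw": -1},{"tx": 0,"ty": 0,"tz": 0,"ax": 0,"ay": 0,"az": 0,"claw": -1},{"tx": 0,"ty": 0,"tz": 0,"ax": 0,"ay": 0,"az": 0,"claw": -1},{"tx": 0,"ty": 0,"tz": 0,"ax": 0,"ay": 0,"az": 0,"claw": -1}], newtons=5)

```text
time_s: 14.95
tcp_pos: [0.5669, 0.198, 0.2024]
eef_rot: [-180.0, 0.0, -85.5]
contact_force: [1.4, 1.5, 1.2]
gripper_width: 0.0147
```

```bash
python3 f.py
```

```text
[ 0.58  1.88  0.71  0.63 -0.24 -0.02] [0.56694287 0.1979241  0.2024629 ] [-1.79995815e+02  9.93183212e-03 -8.55431387e+01] 15.15
```

Request:
step_arm(increments=[{"tx": 0,"ty": 0.2,"tz": 0,"ax": 0,"ay": 0,"az": 0,"claw": -1},{"tx": 0,"ty": 0,"tz": 0,"ax": 0,"ay": 0,"az": 0,"claw": -1},{"tx": 0,"ty": 0,"tz": 0,"ax": 0,"ay": 0,"az": 0,"claw": -0.6},{"tx": 0,"ty": 0,"tz": 0,"ax": 0,"ay": 0,"az": 0,"claw": -0.5},{"tx": 0,"ty": 0,"tz": 0,"ax": 0,"ay": 0,"az": 0,"claw": -0.3},{"tx": 0,"ty": 0,"tz": 0,"ax": 0,"ay": 0,"az": 0,"claw": 0},{"tx": 0,"ty": 0,"tz": 0,"ax": 0,"ay": 0,"az": 0,"claw": 0},{"tx": 0,"ty": 0,"tz": 0,"ax": 0,"ay": 0,"az": 0,"claw": 0}])

```text
time_s: 15.95
tcp_pos: [0.5669, 0.198, 0.2026]
eef_rot: [180.0, -0.0, -85.5]
contact_force: [0.0, 0.7, -0.3]
gripper_width: 0.043
```

```bash
python3 f.py
```

```text
[ 0.03  0.19  0.15  0.07 -0.03  0.01] [0.56687817 0.19804555 0.20255495] [ 1.79999164e+02  1.32200678e-03 -8.55387587e+01] 16.15
```

Request:
step_arm(increments=[{"tx": 0,"ty": 0,"tz": 10,"ax": 0,"ay": 0,"az": 0,"claw": 0},{"tx": 0,"ty": 0,"tz": 20,"ax": 0,"ay": 0,"az": 0,"claw": 0},{"tx": 0,"ty": 0,"tz": 35,"ax": 0,"ay": 0,"az": 0,"claw": 0},{"tx": 0,"ty": 0,"tz": 40,"ax": 0,"ay": 0,"az": 0,"claw": 0.5},{"tx": 0,"ty": 0,"tz": 35,"ax": 0,"ay": 0,"az": 0,"claw": 1},{"tx": 0,"ty": 15,"tz": 10,"ax": 0,"ay": 0,"az": 0,"claw": 1},{"tx": 0,"ty": 25,"tz": 0,"ax": 0,"ay": 0,"az": 0,"claw": 1},{"tx": 0,"ty": 30,"tz": 0,"ax": 0,"ay": 0,"az": 0,"claw": 1},{"tx": 0,"ty": 20,"tz": 0,"ax": 0,"ay": 0,"az": 0,"claw": 1},{"tx": 0,"ty": 0,"tz": 0,"ax": 0,"ay": 0,"az": 0,"claw": 1},{"tx": 0,"ty": 0,"tz": 0,"ax": 0,"ay": 0,"az": 0,"claw": 1},{"tx": 0,"ty": 0,"tz": 0,"ax": 0,"ay": 0,"az": 0,"claw": 1}])

```text
time_s: 17.35
tcp_pos: [0.5669, 0.2876, 0.3526]
eef_rot: [180.0, -0.0, -85.5]
contact_force: [0.8, -1.5, -0.8]
gripper_width: 0.0878
```

```bash
cat > chk.py <<'E'
from h import *
c=cap('wrist'); W=world(c).reshape(-1,3)*1000; s=r.get_state(); print(s['tcp_pos'],s['eef_rot'])
T=W[(c['depth'].ravel()>0)]; T=T[(T[:,2]>190)&(T[:,2]<225)&(abs(T[:,0]-564)<40)&(abs(T[:,1]-234)<75)]
for lo,hi in((160,234),(234,310)):
    Q=T[(T[:,1]>lo)&(T[:,1]<hi)]
    if len(Q)<20: continue
    z=np.percentile(Q[:,2],80); top=Q[Q[:,2]>z-2.5]
    A=np.c_[top[:,:2]-top[:,:2].mean(0),np.ones(len(top))]; k=np.linalg.lstsq(A,top[:,2],rcond=None)[0]
    print(len(top),'z',z,'rect',cv2.minAreaRect(top[:,:2].astype(np.float32)),'tilt deg',np.degrees(k[:2]).round(2))
E
python3 chk.py; python3 -c "
from h import *
c=np.load('wrist.npz');cv2.imwrite('pics/c2.png',c['image'])"
```

```text
[0.56692194 0.28738874 0.35273734] [-1.79996797e+02 -8.39921627e-03 -8.55653442e+01]
531 z 218.15564366626043 rect ((567.8515625, 198.13430786132812), (14.942307472229004, 19.57862091064453), 4.541801452636719) tilt deg [0.74 0.68]
```

View pics/c2.png

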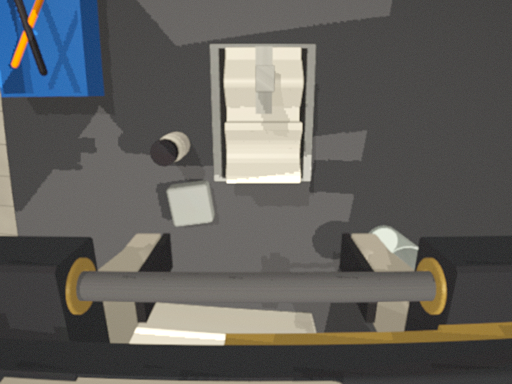

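The leaf stands upright on the ridge at (265,78). Its tab top is z=218.2 (expected 217.8), centred within 1 mm. Next, convex_large.

Request:
step_arm(increments=[{"tx": -2,"ty": -30,"tz": 0,"ax": 0,"ay": 0,"az": 0,"claw": 1},{"tx": -2,"ty": -45,"tz": 0,"ax": 0,"ay": 0,"az": 0,"claw": 1},{"tx": -2,"ty": -45,"tz": 0,"ax": 0,"ay": 0,"az": 0.5,"claw": 1},{"tx": -2,"ty": -45,"tz": 0,"ax": 0,"ay": 0,"az": 0.5,"claw": 1},{"tx": -2,"ty": -45,"tz": 0,"ax": 0,"ay": 0,"az": 0.5,"claw": 1},{"tx": -2,"ty": -45,"tz": 0,"ax": 0,"ay": 0,"az": 0.5,"claw": 1},{"tx": -2,"ty": -45,"tz": 0,"ax": 0,"ay": 0,"az": 0.5,"claw": 1},{"tx": -2,"ty": -45,"tz": 0,"ax": 0,"ay": 0,"az": 0.5,"claw": 1},{"tx": -2,"ty": -45,"tz": 0,"ax": 0,"ay": 0,"az": 0.5,"claw": 1},{"tx": -2,"ty": -45,"tz": 0,"ax": 0,"ay": 0,"az": 0.5,"claw": 1},{"tx": -2,"ty": -40,"tz": 0,"ax": 0,"ay": 0,"az": 0,"claw": 1},{"tx": -1.8,"ty": -18.9,"tz": 0,"ax": 0,"ay": 0,"az": 0,"claw": 1}])

```text
time_s: 18.6
tcp_pos: [0.542, -0.2094, 0.3528]
eef_rot: [-180.0, -0.0, -81.7]
contact_force: [-0.2, 0.8, 0.4]
gripper_width: 0.0873
```

Request:
step_arm(increments=[{"tx": 0,"ty": 0,"tz": -30,"ax": 0,"ay": 0,"az": 0,"claw": 1},{"tx": 0,"ty": 0,"tz": -45,"ax": 0,"ay": 0,"az": 0,"claw": 1},{"tx": 0,"ty": 0,"tz": -45,"ax": 0,"ay": 0,"az": 0,"claw": 1},{"tx": 0,"ty": 0,"tz": -40,"ax": 0,"ay": 0,"az": 0,"claw": 1},{"tx": 0,"ty": 0,"tz": -30,"ax": 0,"ay": 0,"az": 0,"claw": 1},{"tx": 0,"ty": 0,"tz": -20,"ax": 0,"ay": 0,"az": 0,"claw": 1},{"tx": 0,"ty": 0,"tz": 0,"ax": 0,"ay": 0,"az": 0,"claw": 1},{"tx": 0,"ty": 0,"tz": 0,"ax": 0,"ay": 0,"az": 0,"claw": 1},{"tx": 0,"ty": 0,"tz": 0,"ax": 0,"ay": 0,"az": 0,"claw": 1},{"tx": 0,"ty": 0,"tz": 0,"ax": 0,"ay": 0,"az": 0,"claw": 1}])

```text
time_s: 19.6
tcp_pos: [0.5439, -0.2061, 0.1442]
eef_rot: [-179.8, -0.0, -81.5]
contact_force: [-0.5, 0.7, -0.6]
gripper_width: 0.0875
```

Request:
step_arm(increments=[{"tx": -0.6,"ty": -0.4,"tz": -25,"ax": 0,"ay": 0,"az": 0,"claw": 1},{"tx": 0,"ty": 0,"tz": -15,"ax": 0,"ay": 0,"az": 0,"claw": 1},{"tx": 0,"ty": 0,"tz": -6,"ax": 0,"ay": 0,"az": 0,"claw": 1},{"tx": 0,"ty": 0,"tz": 0,"ax": 0,"ay": 0,"az": 0,"claw": 1},{"tx": 0,"ty": 0,"tz": 0,"ax": 0,"ay": 0,"az": 0,"claw": -0.3},{"tx": 0,"ty": 0,"tz": 0,"ax": 0,"ay": 0,"az": 0,"claw": -0.3},{"tx": 0,"ty": 0,"tz": 0,"ax": 0,"ay": 0,"az": 0,"claw": -0.3},{"tx": 0,"ty": 0,"tz": 0,"ax": 0,"ay": 0,"az": 0,"claw": -0.3},{"tx": 0,"ty": 0,"tz": 0,"ax": 0,"ay": 0,"az": 0,"claw": -0.3}], newtons=15)

```text
time_s: 20.5
tcp_pos: [0.5426, -0.2063, 0.0968]
eef_rot: [-180.0, -0.0, -81.5]
contact_force: [0.8, 0.6, 0.7]
gripper_width: 0.0531
```

Request:
step_arm(increments=[{"tx": 0.4,"ty": 0,"tz": 0.3,"ax": 0,"ay": 0,"az": 0,"claw": -1},{"tx": 0,"ty": 0,"tz": 0,"ax": 0,"ay": 0,"az": 0,"claw": -1},{"tx": 0,"ty": 0,"tz": 0,"ax": 0,"ay": 0,"az": 0,"claw": -1},{"tx": 0,"ty": 0,"tz": 0,"ax": 0,"ay": 0,"az": 0,"claw": -1},{"tx": 0,"ty": 0,"tz": 0,"ax": 0,"ay": 0,"az": 0,"claw": -1},{"tx": 0,"ty": 0,"tz": 0,"ax": 0,"ay": 0,"az": 0,"claw": -1},{"tx": 0,"ty": 0,"tz": 0,"ax": 0,"ay": 0,"az": 0,"claw": -1}])

```text
time_s: 21.2
tcp_pos: [0.5428, -0.2063, 0.0968]
eef_rot: [180.0, 0.0, -81.5]
contact_force: [0.2, -0.3, -1.5]
gripper_width: 0.0151
```

Request:
step_arm(increments=[{"tx": 0,"ty": 0,"tz": 0,"ax": 0,"ay": 0,"az": 0,"claw": -1},{"tx": 0,"ty": 0,"tz": 0,"ax": 0,"ay": 0,"az": 0,"claw": -1},{"tx": 0,"ty": 0,"tz": 0,"ax": 0,"ay": 0,"az": 0,"claw": -1},{"tx": 0,"ty": 0,"tz": 0,"ax": 0,"ay": 0,"az": 0,"claw": -1}], newtons=45)

```text
time_s: 21.6
tcp_pos: [0.5428, -0.2063, 0.0968]
eef_rot: [180.0, 0.0, -81.5]
contact_force: [-1.0, -1.2, 0.0]
gripper_width: 0.0149
```

Request:
step_arm(increments=[{"tx": 0,"ty": 0,"tz": 8,"ax": 0,"ay": 0,"az": 0,"claw": -1},{"tx": 0,"ty": 0,"tz": 15,"ax": 0,"ay": 0,"az": 0,"claw": -1},{"tx": 0,"ty": 0,"tz": 25,"ax": 0,"ay": 0,"az": 0,"claw": -1},{"tx": 0,"ty": 0,"tz": 35,"ax": 0,"ay": 0,"az": 0,"claw": -1},{"tx": 0,"ty": 0,"tz": 45,"ax": 0,"ay": 0,"az": 0,"claw": -1},{"tx": 0,"ty": 0,"tz": 45,"ax": 0,"ay": 0,"az": 0,"claw": -1},{"tx": 0,"ty": 0,"tz": 40,"ax": 0,"ay": 0,"az": 0,"claw": -1},{"tx": 0,"ty": 10,"tz": 30,"ax": 0,"ay": 0,"az": 0,"claw": -1},{"tx": 2,"ty": 26,"tz": 10,"ax": 0,"ay": 0,"az": -1,"claw": -1},{"tx": 2,"ty": 40,"tz": 0,"ax": 0,"ay": 0,"az": -1,"claw": -1},{"tx": 2,"ty": 45,"tz": 0,"ax": 0,"ay": 0,"az": -1,"claw": -1},{"tx": 2,"ty": 45,"tz": 0,"ax": 0,"ay": 0,"az": -1,"claw": -1}])

```text
time_s: 22.8
tcp_pos: [0.5505, -0.0389, 0.3508]
eef_rot: [-179.9, 0.0, -85.6]
contact_force: [0.4, 0.4, -0.8]
gripper_width: 0.0146
```

Request:
step_arm(increments=[{"tx": 2,"ty": 45,"tz": 0,"ax": 0,"ay": 0,"az": 0,"claw": -1},{"tx": 2,"ty": 45,"tz": 0,"ax": 0,"ay": 0,"az": 0,"claw": -1},{"tx": 2,"ty": 45,"tz": 0,"ax": 0,"ay": 0,"az": 0,"claw": -1},{"tx": 2,"ty": 45,"tz": 0,"ax": 0,"ay": 0,"az": 0,"claw": -1},{"tx": 2,"ty": 45,"tz": 0,"ax": 0,"ay": 0,"az": 0,"claw": -1},{"tx": 0.6,"ty": 40,"tz": 0,"ax": 0,"ay": 0,"az": 0,"claw": -1},{"tx": 0,"ty": 30,"tz": 0,"ax": 0,"ay": 0,"az": 0,"claw": -1},{"tx": 0,"ty": 15,"tz": 0,"ax": 0,"ay": 0,"az": 0,"claw": -1},{"tx": 0,"ty": 0,"tz": 0,"ax": 0,"ay": 0,"az": 0,"claw": -1},{"tx": 0,"ty": 0,"tz": 0,"ax": 0,"ay": 0,"az": 0,"claw": -1},{"tx": 0,"ty": 0,"tz": 0,"ax": 0,"ay": 0,"az": 0,"claw": -1},{"tx": 0,"ty": 0,"tz": 0,"ax": 0,"ay": 0,"az": 0,"claw": -1}])

```text
time_s: 24.0
tcp_pos: [0.5616, 0.2686, 0.3504]
eef_rot: [-180.0, 0.0, -85.6]
contact_force: [0.1, 0.3, -1.3]
gripper_width: 0.0148
```

Request:
step_arm(increments=[{"tx": -0.2,"ty": 1,"tz": -25,"ax": 0,"ay": 0,"az": 0,"claw": -1},{"tx": 0,"ty": 0,"tz": -40,"ax": 0,"ay": 0,"az": 0,"claw": -1},{"tx": 0,"ty": 0,"tz": -40,"ax": 0,"ay": 0,"az": 0,"claw": -1},{"tx": 0,"ty": 0,"tz": -25,"ax": 0,"ay": 0,"az": 0,"claw": -1},{"tx": 0,"ty": 0,"tz": -12,"ax": 0,"ay": 0,"az": 0,"claw": -1},{"tx": 0,"ty": 0,"tz": -6,"ax": 0,"ay": 0,"az": 0,"claw": -1},{"tx": 0,"ty": 0,"tz": 0,"ax": 0,"ay": 0,"az": 0,"claw": -1},{"tx": 0,"ty": 0,"tz": 0,"ax": 0,"ay": 0,"az": 0,"claw": -1},{"tx": 0,"ty": 0,"tz": 0,"ax": 0,"ay": 0,"az": 0,"claw": -1},{"tx": 0,"ty": 0,"tz": 0,"ax": 0,"ay": 0,"az": 0,"claw": -1},{"tx": 0,"ty": 0,"tz": 0,"ax": 0,"ay": 0,"az": 0,"claw": -1}])

```text
time_s: 25.1
tcp_pos: [0.5614, 0.2709, 0.2025]
eef_rot: [-180.0, 0.0, -85.5]
contact_force: [-0.1, 0.2, -1.2]
gripper_width: 0.0145
```

```bash
python3 f.py
```

```text
[ 0.08  0.16 -1.28  0.05 -0.03  0.03] [0.56129813 0.27073321 0.20196884] [-1.79994715e+02  3.85208432e-03 -8.55382058e+01] 25.3
```

Request:
step_arm(increments=[{"tx": 0,"ty": -0.6,"tz": -5,"ax": 0,"ay": 0,"az": 0,"claw": -1},{"tx": 0,"ty": 0,"tz": -3,"ax": 0,"ay": 0,"az": 0,"claw": -1},{"tx": 0,"ty": 0,"tz": -1,"ax": 0,"ay": 0,"az": 0,"claw": -1},{"tx": 0,"ty": 0,"tz": 0,"ax": 0,"ay": 0,"az": 0,"claw": -1},{"tx": 0,"ty": 0,"tz": 0,"ax": 0,"ay": 0,"az": 0,"claw": -1},{"tx": 0,"ty": 0,"tz": 0,"ax": 0,"ay": 0,"az": 0,"claw": -1}])

```text
time_s: 25.9
tcp_pos: [0.5614, 0.2702, 0.193]
eef_rot: [-180.0, 0.0, -85.5]
contact_force: [0.0, 0.3, -0.8]
gripper_width: 0.0145
```

Request:
step_arm(increments=[{"tx": 0,"ty": 0,"tz": -1,"ax": 0,"ay": 0,"az": 0,"claw": -1},{"tx": 0,"ty": 0,"tz": 0,"ax": 0,"ay": 0,"az": 0,"claw": -1},{"tx": 0,"ty": 0,"tz": 0,"ax": 0,"ay": 0,"az": 0,"claw": -1}])

```text
time_s: 26.2
tcp_pos: [0.5613, 0.2701, 0.1919]
eef_rot: [180.0, -0.0, -85.5]
contact_force: [0.6, 0.5, -0.7]
gripper_width: 0.0148
```

Request:
step_arm(increments=[{"tx": 0,"ty": 0,"tz": -1,"ax": 0,"ay": 0,"az": 0,"claw": -1},{"tx": 0,"ty": 0,"tz": 0,"ax": 0,"ay": 0,"az": 0,"claw": -1},{"tx": 0,"ty": 0,"tz": 0,"ax": 0,"ay": 0,"az": 0,"claw": -1}])

```text
time_s: 26.5
tcp_pos: [0.5613, 0.2701, 0.1908]
eef_rot: [180.0, -0.0, -85.5]
contact_force: [0.1, 0.2, -1.7]
gripper_width: 0.0146
```

Request:
step_arm(increments=[{"tx": 0,"ty": 0,"tz": -0.7,"ax": 0,"ay": 0,"az": 0,"claw": -1},{"tx": 0,"ty": 0,"tz": 0,"ax": 0,"ay": 0,"az": 0,"claw": -1},{"tx": 0,"ty": 0,"tz": 0,"ax": 0,"ay": 0,"az": 0,"claw": -1}])

```text
time_s: 26.8
tcp_pos: [0.5614, 0.2701, 0.1903]
eef_rot: [-180.0, -0.0, -85.5]
contact_force: [-0.0, -0.1, 0.6]
gripper_width: 0.0147
```

Contact begins at TCP z≈0.1904, as predicted. Pressing on in small steps.

Request:
step_arm(increments=[{"tx": 0,"ty": 0,"tz": -0.6,"ax": 0,"ay": 0,"az": 0,"claw": -1},{"tx": 0,"ty": 0,"tz": 0,"ax": 0,"ay": 0,"az": 0,"claw": -1},{"tx": 0,"ty": 0,"tz": 0,"ax": 0,"ay": 0,"az": 0,"claw": -1}])

```text
time_s: 27.1
tcp_pos: [0.5614, 0.2701, 0.1898]
eef_rot: [-180.0, 0.0, -85.5]
contact_force: [-0.9, -0.4, 2.6]
gripper_width: 0.0149
```

Request:
step_arm(increments=[{"tx": 0,"ty": 0,"tz": -0.6,"ax": 0,"ay": 0,"az": 0,"claw": -1},{"tx": 0,"ty": 0,"tz": 0,"ax": 0,"ay": 0,"az": 0,"claw": -1},{"tx": 0,"ty": 0,"tz": 0,"ax": 0,"ay": 0,"az": 0,"claw": -1}])

```text
time_s: 27.4
tcp_pos: [0.5614, 0.2701, 0.1894]
eef_rot: [-180.0, 0.0, -85.5]
contact_force: [-1.4, -1.7, 4.6]
gripper_width: 0.015
```

```bash
python3 f.py
```

```text
[-1.74 -0.83  4.63 -0.3   0.62  0.01] [0.56139004 0.2701306  0.18938018] [-1.79975265e+02  5.77087815e-03 -8.55334987e+01] 27.6
```

Request:
step_arm(increments=[{"tx": 0,"ty": -0.2,"tz": -0.6,"ax": 0,"ay": 0,"az": 0,"claw": -1},{"tx": 0,"ty": 0,"tz": 0,"ax": 0,"ay": 0,"az": 0,"claw": -1},{"tx": 0,"ty": 0,"tz": 0,"ax": 0,"ay": 0,"az": 0,"claw": -1}])

```text
time_s: 27.9
tcp_pos: [0.5614, 0.2701, 0.1891]
eef_rot: [-180.0, 0.0, -85.5]
contact_force: [-2.0, -1.4, 6.8]
gripper_width: 0.0144
```

Request:
step_arm(increments=[{"tx": 0,"ty": 0,"tz": -0.6,"ax": 0,"ay": 0,"az": 0,"claw": -1},{"tx": 0,"ty": 0,"tz": 0,"ax": 0,"ay": 0,"az": 0,"claw": -1},{"tx": 0,"ty": 0,"tz": 0,"ax": 0,"ay": 0,"az": 0,"claw": -1}])

```text
time_s: 28.2
tcp_pos: [0.5614, 0.2701, 0.1888]
eef_rot: [-180.0, 0.0, -85.5]
contact_force: [-3.2, -0.2, 8.3]
gripper_width: 0.0148
```

```bash
python3 f.py
```

```text
[-3.01 -0.64  8.01 -0.19  1.33 -0.01] [0.56143787 0.27008806 0.18877215] [-1.79948615e+02  2.60211830e-02 -8.55242552e+01] 28.4
```

Request:
step_arm(increments=[{"tx": 0,"ty": 0,"tz": -0.4,"ax": 0,"ay": 0,"az": 0,"claw": -1},{"tx": 0,"ty": 0,"tz": 0,"ax": 0,"ay": 0,"az": 0,"claw": -1},{"tx": 0,"ty": 0,"tz": 0,"ax": 0,"ay": 0,"az": 0,"claw": -1},{"tx": 0,"ty": 0,"tz": 0,"ax": 0,"ay": 0,"az": 0,"claw": -1},{"tx": 0,"ty": 0,"tz": 0,"ax": 0,"ay": 0,"az": 0,"claw": -1},{"tx": 0,"ty": 0,"tz": 0,"ax": 0,"ay": 0,"az": 0,"claw": -1},{"tx": 0,"ty": 0,"tz": 0,"ax": 0,"ay": 0,"az": 0,"claw": -1},{"tx": 0,"ty": 0,"tz": 0,"ax": 0,"ay": 0,"az": 0,"claw": -1}])

```text
time_s: 29.2
tcp_pos: [0.5614, 0.2701, 0.1886]
eef_rot: [-179.9, 0.0, -85.5]
contact_force: [-3.6, -0.4, 9.8]
gripper_width: 0.0146
```

```bash
python3 f.py
```

```text
[-4.16 -0.24 10.36 -0.2   1.5   0.02] [0.56146762 0.27011204 0.18859184] [-1.79937393e+02  2.95170871e-02 -8.55194171e+01] 29.4
```

Request:
step_arm(increments=[{"tx": 0,"ty": 0,"tz": 0.8,"ax": 0,"ay": 0,"az": 0,"claw": -1},{"tx": 0,"ty": 0,"tz": 0.8,"ax": 0,"ay": 0,"az": 0,"claw": -1},{"tx": 0,"ty": 0,"tz": 0.5,"ax": 0,"ay": 0,"az": 0,"claw": -1},{"tx": 0,"ty": 0,"tz": 0,"ax": 0,"ay": 0,"az": 0,"claw": -1},{"tx": 0,"ty": 0,"tz": 0,"ax": 0,"ay": 0,"az": 0,"claw": -1},{"tx": 0,"ty": 0,"tz": 0,"ax": 0,"ay": 0,"az": 0,"claw": -1}], newtons=10)

```text
time_s: 30.0
tcp_pos: [0.5614, 0.2701, 0.1895]
eef_rot: [-180.0, 0.0, -85.5]
contact_force: [-2.0, 0.8, 4.2]
gripper_width: 0.015
```

```bash
python3 f.py
```

```text
[-0.72  0.8   3.87  0.33  0.32  0.02] [0.5614275  0.27006869 0.18950705] [-1.79983853e+02  1.33516693e-02 -8.55379491e+01] 30.2
```

The press was held at about 10–11 N. I'll ease off a little more, then open.

Request:
step_arm(increments=[{"tx": 0,"ty": 0.1,"tz": 0.4,"ax": 0,"ay": 0,"az": 0,"claw": -1},{"tx": 0,"ty": 0,"tz": 0.3,"ax": 0,"ay": 0,"az": 0,"claw": -1},{"tx": 0,"ty": 0,"tz": 0,"ax": 0,"ay": 0,"az": 0,"claw": -1},{"tx": 0,"ty": 0,"tz": 0,"ax": 0,"ay": 0,"az": 0,"claw": -1},{"tx": 0,"ty": 0,"tz": 0,"ax": 0,"ay": 0,"az": 0,"claw": -0.6},{"tx": 0,"ty": 0,"tz": 0,"ax": 0,"ay": 0,"az": 0,"claw": -0.5},{"tx": 0,"ty": 0,"tz": 0,"ax": 0,"ay": 0,"az": 0,"claw": -0.3},{"tx": 0,"ty": 0,"tz": 0,"ax": 0,"ay": 0,"az": 0,"claw": 0},{"tx": 0,"ty": 0,"tz": 0,"ax": 0,"ay": 0,"az": 0,"claw": 0},{"tx": 0,"ty": 0,"tz": 0,"ax": 0,"ay": 0,"az": 0,"claw": 0}], newtons=5)

```text
time_s: 31.2
tcp_pos: [0.5613, 0.27, 0.1902]
eef_rot: [180.0, -0.0, -85.5]
contact_force: [0.2, 0.5, 0.4]
gripper_width: 0.0428
```

Request:
step_arm(increments=[{"tx": 0,"ty": 0,"tz": 10,"ax": 0,"ay": 0,"az": 0,"claw": 0},{"tx": 0,"ty": 0,"tz": 20,"ax": 0,"ay": 0,"az": 0,"claw": 0},{"tx": 0,"ty": 0,"tz": 35,"ax": 0,"ay": 0,"az": 0,"claw": 0},{"tx": 0,"ty": 0,"tz": 45,"ax": 0,"ay": 0,"az": 0,"claw": 0.5},{"tx": 0,"ty": 0,"tz": 40,"ax": 0,"ay": 0,"az": 0,"claw": 1},{"tx": 0,"ty": 15,"tz": 10,"ax": 0,"ay": 0,"az": 0,"claw": 1},{"tx": 0,"ty": 20,"tz": 0,"ax": 0,"ay": 0,"az": 0,"claw": 1},{"tx": 0,"ty": 10,"tz": 0,"ax": 0,"ay": 0,"az": 0,"claw": 1},{"tx": 0,"ty": 0,"tz": 0,"ax": 0,"ay": 0,"az": 0,"claw": 1},{"tx": 0,"ty": 0,"tz": 0,"ax": 0,"ay": 0,"az": 0,"claw": 1},{"tx": 0,"ty": 0,"tz": 0,"ax": 0,"ay": 0,"az": 0,"claw": 1}])

```text
time_s: 32.3
tcp_pos: [0.5611, 0.3146, 0.3492]
eef_rot: [179.9, -0.1, -85.5]
contact_force: [-0.4, 0.3, 0.1]
gripper_width: 0.0873
```

```bash
python3 chk.py; python3 -c "
from h import *
a=cap('scene')['image'];w=np.load('wrist.npz')['image']
cv2.imwrite('pics/c3.png',np.hstack([cv2.resize(w[:240],(400,188)),cv2.resize(a[150:330,130:370],(400,188*1))]))
cv2.imwrite('pics/c3.png',np.vstack([cv2.resize(w[:240],(640,300)),cv2.resize(a[165:315,140:460],(640,300))]))"
```

```text
[0.56120995 0.31453399 0.34950139] [ 1.79946764e+02 -5.24348477e-02 -8.55514666e+01]
564 z 217.9273582676066 rect ((567.7044677734375, 198.62921142578125), (14.991844177246094, 20.05363655090332), 4.168789863586426) tilt deg [0.1  0.02]
719 z 205.94830332095012 rect ((562.1653442382812, 269.81903076171875), (14.39353084564209, 33.42664337158203), 4.2451863288879395) tilt deg [0.87 0.46]
```

View pics/c3.png

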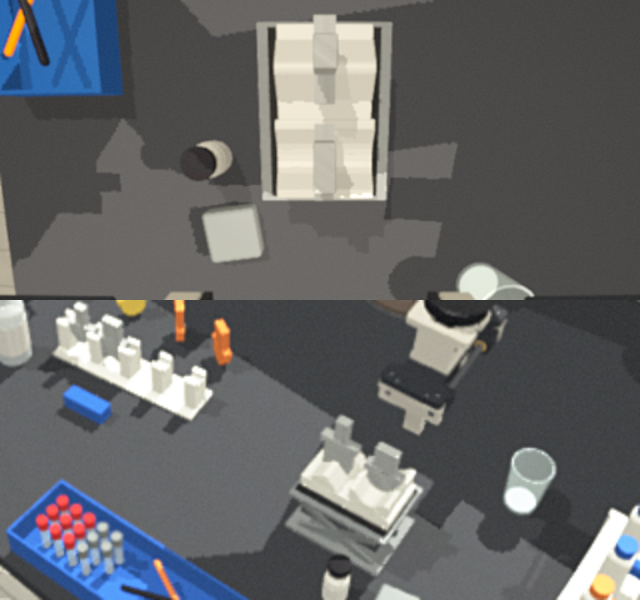

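Both leaves stand upright, ridge leaf at (325,40) and valley leaf at (325,160). Their tab tops are at 217.9 and 205.9 mm, the exact 12 mm step. The two misfit leaves are still in the rack, and the gripper is clear. Handing in.

```bash
python3 -c "
from plant import r
print(r.close_job())"
```

```text
the job is handed in; nothing more can be done
None
```

Both fitting leaves are seated on the part, in the order asked, and the job was handed in at about 32 s of robot time.

- **Concave_small on the ridge:** I felt contact at TCP height 0.2025 m. I pressed it with about 10 N for more than half a second, eased off to about 2 N and let go.
- **Convex_large in the valley:** Contact came at TCP height 0.1904 m. I pressed it with about 10–11 N for more than half a second, eased off and let go.

**Last checks**
- **Seating:** The tab tops were at 217.9 mm and 205.9 mm. That is the 12 mm step expected for seated leaves, and each height is within about 0.3 mm of the expected value.
- **Position and tilt:** Both leaves stood within about 1 mm of the ridge and valley centres. Measured tilt was under 1°, which is about the level of noise in the depth image.
- **Rest of the scene:** In the last camera views the misfit leaves were still in the rack, nothing else looked moved, and the gripper was clear.

**What was less than perfect**
- A sideways load along the ridge line built up during pressing, reaching 3–4 N. It largely faded as I eased off each leaf before letting go.
- The force sensor is noisy by about 1 N, so the pressing forces are good to about that.
- My first move call was refused because its rows did not list every value. The arm did not move on that call.

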